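# Catch the falling case lid and ease it shut

## Task

Close the small instrument case on the table without letting the lid slam: tip the open lid forward off its stop so that it starts to fall on its own, catch it on the outside of a finger on its way down, and lower it gently on that finger until it is fully shut, then take the hand away. Do not grip the lid or push it hard, and leave the meter in the case and everything else on the table where it is.

Things in the scene. Friction and masses are not known exactly. Their poses are not given: they have to be found in the camera images.
- case: grey instrument case, aluminium edges, fixed: base 150 mm deep (x) x 240 wide (y) x 80 high, walls 5, open on top. Origin: centre of its underside; x points from its front wall to the hinge side, z up. The front looks roughly towards the robot; two hanging toggle catches, 26 wide, stand out up to 12 there, 88 left and right of the middle.
- hinge (a point): middle of the lid's hinge line: top edge of the case's back wall, 75 mm behind the case's centre, 80 mm above the table; the hinge runs along the case's y
- lid (a joint): lid angle in rad: 0 shut, 1.57 upright, 1.66 leaning back on its stop (start). Lid: shell 150 x 240 x 20 mm, about 0.45 kg, hollow inner side towards the robot. Worn damper hinges: it balances at about 1.40; let go just forward of that it falls in about 3 s, slowly at first, about 1 rad/s near the end, enough to slam. Held up at its tab it weighs about 2 N.
- tab (a point): middle of the outer edge of the lid's lift tab, on its underside. Tab: flat aluminium lip 90 mm wide, 6 thick, standing out 28 from the middle of the lid's free edge, underside level with the lid's rim. Shut, it juts 28 beyond the front wall, underside 80 above the table, so a finger can stay under it to the end. 178 from the hinge line; with the lid open about 257 above the table.
- meter: yellow multimeter, 72 x 140 x 30 mm, lying loose in the case on foam, its top 21 mm below the case's rim; origin at its underside's centre. Leave it.
- jar: white jar with a lid, 62 mm across, 62 high, standing to the left of the case (its +y side); origin at its foot. Leave it.
- screwdriver: screwdriver about 190 mm long lying to the right of the case (its -y side). Leave it.
- pliers: pliers with orange handles, about 190 mm long, 14 high, lying in front of the case to one side. Leave them.
- phone: black phone, 150 x 72 x 9 mm, lying in front of the case to the other side. Leave it.
- torch: black torch, 130 mm high, 44 across, standing on its head to the right. Leave it.
- mug: white mug, 80 mm across, 92 high, standing to the left. Leave it.

How it is judged:
On the way, in this order (a step that is already met when the one before it is completed fails the run):
1. the lid has been tipped past its balance point and is falling on its own, touched by nothing (value of joint lid below 1.37 rad and velocity of joint lid below -0.05 rad/s and contact force between the fingers and case below 0.05 N), for 0.1 s.
2. the part-way lid is borne on the fingers, no longer falling freely (under 0.5 rad/s) (value of joint lid between 0.15 and 1.25 rad and velocity of joint lid above -0.5 rad/s and contact force between the fingers and case above 0.3 N), for 0.2 s.
3. the lid is shut (value of joint lid below 0.02 rad), for 0.2 s.
At the end, for the whole second after the job is handed in: the lid is fully shut (within 0.02 rad, 3.5 mm at the tab) and at rest, the hand is off it, the meter lies within 12 mm and every other thing within 20 mm of where it was (value of joint lid below 0.02 rad and velocity of joint lid between -0.05 and 0.05 rad/s and distance of meter from where it was at the start of the episode below 0.012 m and distance of each of jar, screwdriver, pliers, phone, torch, mug from where it was at the start of the episode below 0.02 m); the robot touches nothing.
It fails at once if the lid comes down unsupported: it falls faster than 0.7 rad/s with its tab between about 5 and 60 mm above shut (value of joint lid between 0.03 and 0.35 rad and velocity of joint lid below -0.7 rad/s).
It fails at once if the lid or case is gripped or forced: the fingers bear on it with more than 25 N (contact force between the fingers and case above 25 N).
It fails at once if another thing on the table or the meter in the case is picked up or shifted by more than 20 mm (meter 12 mm) (distance of meter from where it was at the start of the episode above 0.012 m or distance of any of jar, screwdriver, pliers, phone, torch, mug from where it was at the start of the episode above 0.02 m).
It also fails if it takes over 48 s, if anything falls off the work surface, if the arm or the gripper's body presses on something with over 40 N, if the wrist force passes 120 N, or if a joint passes its speed limit or range.

## Robot

A 6-joint arm with a two-finger parallel gripper is mounted at the origin on the work surface. World frame = base frame: x ahead of the robot, y to its left, z up, the work surface at z = 0. Lengths are in m, angles in rad, forces in N, time in s.
With the tool pointing down it reaches from about 0.35 to 1 m from the base axis. Payload 7.1 kg.
Tool frame: the origin (TCP) lies between the finger pads; the fingertips stand 22 mm ahead of it and the grasp point (between the pads) lies 3 mm ahead of it; x points along the fingers, y is the direction in which the jaws open and shut, and the axes are right-handed (so a half turn about x gives the same grasp; the last joint's range is limited). The gripper opens to 85 mm and grips with 20 to 120 N. Pads are 22 mm wide; open, the fingers measure 114 mm over their backs; the gripper's body (76 mm by 85 mm) begins 54 mm behind the grasp point. The pads swing forward as they close: fully open they stand 13 mm farther back than shut.
Start: joints at [1.264, 0.423, 1.63, -0, 1.089, -0.019], TCP at [0.177, 0.599, 0.253] pointing down, gripper open.
Joint ranges: [-3, 3], [-0.9, 2.11], [0.09, 2.58], [-1.31, 4.45], [0.11, 2.69], [-2.54, 2.54]. Speed limits (rad/s): [2.39, 2.39, 3.01, 3.14, 3.14, 3.14].

## Interface

Orientations are given as a rotation vector (axis times angle).
In Python, from rig import manip gives the robot as it stands. The module is installed in compiled form; this text tells all that it offers. Calls block until the motion is done:
- manip.move_to(position, orientation): joint-space move of the TCP to a pose.
- manip.servo_line(position, orientation=None, rate=0.15): straight line of the TCP; orientation=None keeps the orientation; rate is the mean speed in m/s.
- manip.set_joints(angles): joint-space move.
- manip.command_gripper(opening, f_grip=None): finger opening in m; f_grip is the grip in N (None keeps the last); returns when the fingers have stopped.
- manip.hold(seconds).
- manip.solve_ik(position, orientation): joint angles nearest the present ones, or None.
- manip.camera(name): name is "scene" or "side" or "wrist"; returns a dict with "image" (384x512x3 uint8, red, green, blue), "fx", "fy", "cx", "cy" (pixels), "cam_to_world" (4x4, takes a point from camera to world coordinates); the wrist camera has in their place "mount" (4x4, takes a point from camera to tool coordinates, whose origin is the TCP and whose axes are the tool frame's). Camera axes: x right, y down, z forward; pixel columns grow to the right and rows downward; lengths in m; the calibration is good to about 2 mm. A picture is of the moment at which its call begins: read the wrist's pose just before it. There is no depth.
A pose or a line that the arm cannot do raises manip.IKError and nothing moves.
- manip.sign_off(): hands the job in, once; it reports no verdict.
Readings, each from a call of its own:
- manip.get_time(): time.
- manip.get_joint_positions(): joint angles.
- manip.get_joint_vel(): joint speeds.
- manip.get_tau(): joint torques, N m.
- manip.get_position(): TCP position.
- manip.get_ee_rot(): TCP orientation.
- manip.get_contact_force(): force on the tool from outside, world axes, zero at the start.
- manip.get_torque(): the same for the moment, N m.
- manip.get_width(): finger opening in m.
Only numpy, scipy, OpenCV 4.12 (cv2) and the standard library are available. Lean on these libraries where they do the work, as an engineer would, in place of code of your own. Each camera call takes 0.05 s, during which the arm holds its last target.

## Working session

There is one attempt and no reset: what is moved stays moved. The work goes in short steps, each a Python script; the robot and the scene stay as the last script left them, time stands still between calls to the robot, and variables do not carry over. Pictures are saved under pics/ and viewed, and the job is handed in when it is done.

```bash
mkdir -p pics; python3 - <<'E'
from rig import manip
import cv2,numpy as np
for n in ["scene","side","wrist"]:
    c=manip.camera(n); cv2.imwrite(f"pics/{n}0.png",c["image"][:,:,::-1])
    print(n,c["fx"],c["fy"],c["cx"],c["cy"]); print(np.round(c.get("cam_to_world",c.get("mount")),4).tolist())
print(manip.get_time(),manip.get_position(),manip.get_ee_rot(),manip.get_width())
E
```

```text
scene 449.2826817374051 449.2826817374051 260.00564949128125 190.79868859854116
[[-0.1902, 0.818, -0.5429, 1.1698], [0.9817, 0.1583, -0.1055, 0.1262], [-0.0003, -0.553, -0.8332, 1.1079], [0.0, 0.0, 0.0, 1.0]]
side 416.47263502373255 416.47263502373255 251.02804470904385 195.11880573911932
[[0.9295, -0.2115, 0.3021, 0.0607], [-0.3687, -0.5156, 0.7734, -1.1234], [-0.0078, -0.8303, -0.5573, 0.9062], [0.0, 0.0, 0.0, 1.0]]
wrist 281.68363204077957 281.68363204077957 253.18852009740104 194.166645919133
[[-0.0017, -0.2898, 0.9571, -0.1202], [1.0, -0.0003, 0.0017, -0.0011], [-0.0002, 0.9571, 0.2898, -0.0732], [0.0, 0.0, 0.0, 1.0]]
0.15 [0.17722167 0.59891014 0.25270287] [ 0.22490403  1.55918715 -0.22685753] 0.08488349835041004
```

View pics/scene0.png

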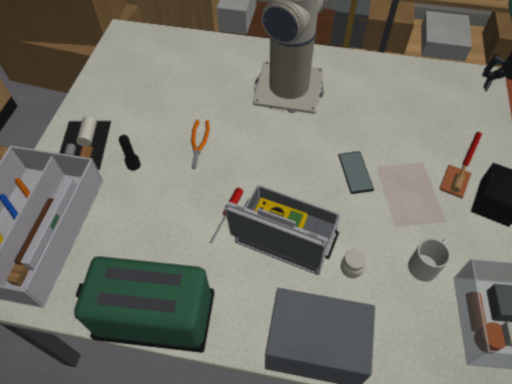

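View pics/side0.png

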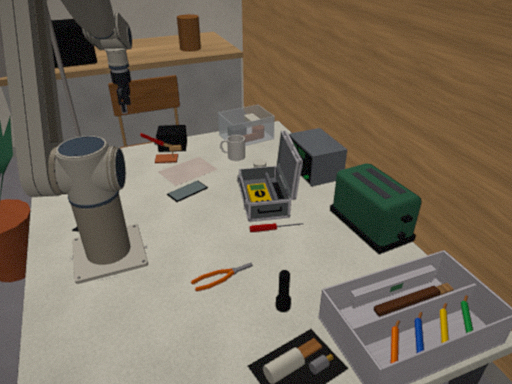

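View pics/wrist0.png

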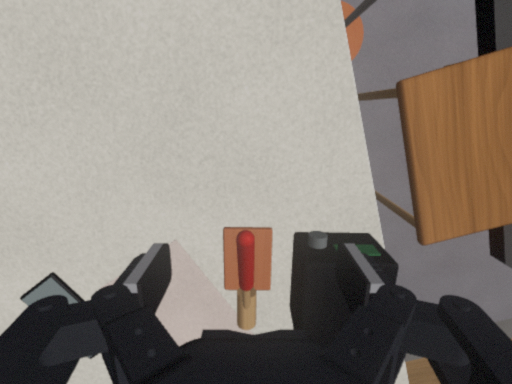

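The scene camera looks back at the robot. The case is at about (285,228), the jar at (354,262), the screwdriver at (228,212), and the phone at (356,172). The pliers (200,143) and torch (130,152) are well away from it. I'll zoom in to get the case pose.

```bash
python3 - <<'E'
import cv2
a=cv2.imread("pics/scene0.png")[170:290,200:370]; cv2.imwrite("pics/sz.png",cv2.resize(a,None,fx=4.6,fy=4.6,interpolation=cv2.INTER_CUBIC))
a=cv2.imread("pics/side0.png")[120:240,220:340]; cv2.imwrite("pics/dz.png",cv2.resize(a,None,fx=5,fy=5,interpolation=cv2.INTER_CUBIC))
E
```

```text
(no output)
```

View pics/sz.png

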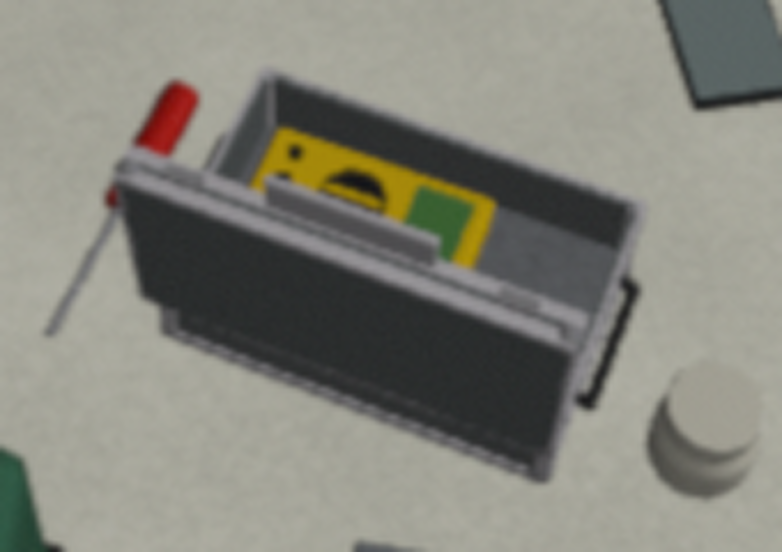

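View pics/dz.png

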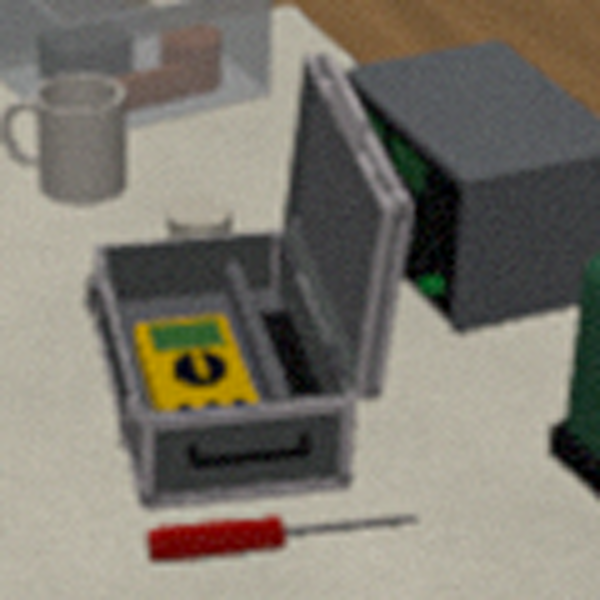

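```bash
cat > fit.py <<'E'
import numpy as np
from scipy.optimize import least_squares
K={"scene":(449.28,260.006,190.799),"side":(416.47,251.028,195.119)}
T={"scene":np.array([[-0.1902,0.818,-0.5429,1.1698],[0.9817,0.1583,-0.1055,0.1262],[-0.0003,-0.553,-0.8332,1.1079],[0,0,0,1]]),
"side":np.array([[0.9295,-0.2115,0.3021,0.0607],[-0.3687,-0.5156,0.7734,-1.1234],[-0.0078,-0.8303,-0.5573,0.9062],[0,0,0,1]])}
def proj(n,p):
    f,cx,cy=K[n]; q=np.linalg.inv(T[n])@np.r_[p,1]; return np.array([cx+f*q[0]/q[2],cy+f*q[1]/q[2]])
def lid(r,t,y,th=1.66):
    return [.075-r*np.cos(th)+t*np.sin(th), y, .08+r*np.sin(th)+t*np.cos(th)]
def ray(n,uv,z):
    f,cx,cy=K[n]; d=T[n][:3,:3]@[(uv[0]-cx)/f,(uv[1]-cy)/f,1]; o=T[n][:3,3]; return o+d*(z-o[2])/d[2]
S=lambda u,v:(200+u/4.6,170+v/4.6)
D=lambda u,v:(220+u/5,120+v/5)
obs=[("scene",[-.075,-.12,.08],S(268,72)),("scene",[-.075,.12,.08],S(640,207)),
("scene",lid(.15,0,-.12),S(128,150)),("scene",lid(.15,0,.12),S(588,322)),
("scene",lid(.15,.02,-.12),S(120,180)),("scene",lid(.15,.02,.12),S(575,352)),
("scene",[.075,-.12,0],S(165,330)),("scene",[.075,.12,0],S(547,480)),
("side",[-.075,-.12,.08],D(130,412)),("side",[.075,-.12,.08],D(352,402)),("side",[-.075,-.12,0],D(147,503)),("side",[.075,-.12,0],D(350,488)),
("side",[-.075,.12,.08],D(97,248)),("side",lid(.15,.02,-.12),D(410,208)),("side",lid(.15,0,.12),D(310,60))]
def W(p,x):
    c,s=np.cos(x[2]),np.sin(x[2]); return np.array([x[0]+c*p[0]-s*p[1],x[1]+s*p[0]+c*p[1],p[2]])
if __name__=="__main__":
    r=least_squares(lambda x:np.concatenate([proj(n,W(p,x))-q for n,p,q in obs]),[.6,0,0.],loss="soft_l1")
    print(r.x); 
    for (n,p,q) in obs: print(n,np.round(proj(n,W(p,r.x))-q,1))
    x=r.x
    print("hinge",W([.075,0,.08],x),"tab",W(lid(.178,0,0),x),"tabshut",W([-.103,0,.08],x))
    for nm,uv,z in [("jar",S(713,400),.062),("phonecorner",S(697,105),0.009),("phone",(356,172),.009),("sd tip",S(50,332),.005),("sd handle",S(180,85),.01)]: 
        w=ray("scene",uv,z); c,s=np.cos(x[2]),np.sin(x[2]); d=w[:2]-x[:2]; print(nm,w,"case",c*d[0]+s*d[1],-s*d[0]+c*d[1])
E
python3 fit.py
```

```text
[ 0.5817868   0.08609425 -0.21846533]
scene [-0.9 -0.6]
scene [ 1.1 -0.2]
scene [ 0.8 -0.5]
scene [-0.4 -0.9]
scene [-1.2  0.2]
scene [-0.6  0.5]
scene [-0.3  1. ]
scene [-0.7  1. ]
side [ 2.1 -0.1]
side [-0.1 -2.2]
side [-1.   0.1]
side [-0.7 -1.1]
side [-0.6 -1.6]
side [-0. -1.]
side [-1.5 -1.8]
hinge [0.65500414 0.06983937 0.08      ] tab [0.67048444 0.06640261 0.25729227] tabshut [0.48123499 0.10841761 0.08      ]
jar [0.64077173 0.26956121 0.062     ] case 0.01781982321056841 0.19189007727845767
phonecorner [0.40987574 0.25134921 0.009     ] case -0.20364093621911347 0.12406847984147819
phone [0.33182745 0.25862843 0.009     ] case -0.28141174678288955 0.11425913712266841
sd tip [ 0.64251514 -0.1134305   0.005     ] case 0.1025282329667174 -0.18162053203616826
sd handle [ 0.45805107 -0.07469133  0.01      ] case -0.08594735675157969 -0.1837813578672026
```

```bash
cat > h.py <<'E'
from rig import manip
import numpy as np, cv2
from scipy.spatial.transform import Rotation as R
H=np.array([0.655,0.0698]); psi=-.2185; phi=np.pi/4
ex=np.array([np.cos(psi),np.sin(psi)])
a=np.array([np.cos(phi),-np.sin(phi)]); n=np.array([np.sin(phi),np.cos(phi)])
def rot(sg=1,phi=phi):
    x=np.array([np.cos(phi)*ex[0],np.cos(phi)*ex[1],-np.sin(phi)]); y=sg*np.array([-ex[1],ex[0],0])
    return R.from_matrix(np.c_[x,y,np.cross(x,y)]).as_rotvec()
def w(p): return np.array([H[0]+ex[0]*p[0],H[1]+ex[1]*p[0],p[1]])
def E(th,r=.178,t=0): return np.array([-r*np.cos(th)+t*np.sin(th),.08+r*np.sin(th)+t*np.cos(th)])
def hook(th,s=.022,c=0): return E(th,t=.006)+s*a+(.011+c)*n-.022*a   # TCP, finger over the edge
def under(th,s=.02,c=0): return E(th)+s*a-(.011+c)*n-.022*a
def snap(name,cam="side",box=None,f=1):
    im=manip.camera(cam)["image"][:,:,::-1]
    if box: im=im[box[1]:box[3],box[0]:box[2]]
    cv2.imwrite(f"pics/{name}.png",cv2.resize(im,None,fx=f,fy=f,interpolation=cv2.INTER_CUBIC))
def st(): print("t%.2f"%manip.get_time(),np.round(manip.get_position(),4),"F",np.round(manip.get_contact_force(),2))
E
python3 - <<'E'
from h import *
for sg in (1,-1):
    for p in [(-.15,.42),hook(1.66,c=.08),hook(1.66),hook(1.3),under(.8),under(0)-[0,.02]]:
        q=manip.solve_ik(w(p),rot(sg)); print(sg,np.round(w(p),3),None if q is None else np.round(q,2))
E
```

```text
1 [0.509 0.102 0.42 ] [ 0.4  -0.13  2.08 -0.75  0.64 -0.47]
1 [0.739 0.051 0.321] [ 0.15  0.34  1.8  -0.81  0.36 -0.53]
1 [0.684 0.063 0.265] [ 0.19  0.35  1.95 -1.24  0.3  -0.05]
1 [0.622 0.077 0.261] None
1 [0.525 0.099 0.201] [0.37 0.3  2.28 4.42 0.42 0.76]
1 [0.472 0.11  0.054] [0.46 0.71 2.37 3.86 0.74 1.51]
-1 [0.509 0.102 0.42 ] None
-1 [0.739 0.051 0.321] None
-1 [0.684 0.063 0.265] None
-1 [0.622 0.077 0.261] None
-1 [0.525 0.099 0.201] [ 0.37  0.3   2.28  4.42  0.42 -2.38]
-1 [0.472 0.11  0.054] [ 0.46  0.71  2.37  3.86  0.74 -1.63]
```

```bash
cat > scan.py <<'E'
from h import *
import h
def pts(ph,s=.022):
    a=np.array([np.cos(ph),-np.sin(ph)]); n=np.array([np.sin(ph),np.cos(ph)])
    hk=lambda th,s,c:E(th,t=.006)+(s-.022)*a+(.011+c)*n
    ud=lambda th,c:E(th)+(s-.022)*a-(.011+c)*n
    return [hk(1.66,.03,.06),hk(1.66,.03,0),hk(1.3,.03,0),hk(1.3,-.03,.02),ud(1.0,.0),ud(.6,0),ud(.3,0),ud(0,.015)]
for dy in (0,.2,.4):
  for ph in np.deg2rad([5,15,25,35]):
    for sg in (1,-1):
      x=np.array([np.cos(ph)*np.cos(psi+dy),np.cos(ph)*np.sin(psi+dy),-np.sin(ph)]);y=sg*np.array([-np.sin(psi+dy),np.cos(psi+dy),0])
      rv=R.from_matrix(np.c_[x,y,np.cross(x,y)]).as_rotvec()
      q=[manip.solve_ik(w(p),rv) for p in pts(ph)]
      print(dy,round(np.rad2deg(ph)),sg,[None if v is None else np.round(v[3:],1).tolist() for v in q])
E
python3 scan.py
```

```text
0 5 1 [[3.7, 1.0, 1.3], [3.7, 1.2, 1.4], [3.7, 1.3, 1.4], [3.8, 1.3, 1.4], [3.8, 1.4, 1.5], [3.9, 1.6, 1.7], [4.0, 1.7, 1.8], [4.0, 1.8, 1.9]]
0 5 -1 [[3.7, 1.0, -1.8], [3.7, 1.2, -1.8], [3.7, 1.3, -1.7], [3.8, 1.3, -1.7], [3.8, 1.4, -1.6], [3.9, 1.6, -1.5], [4.0, 1.7, -1.3], [4.0, 1.8, -1.3]]
0 15 1 [[3.8, 0.8, 1.2], [3.7, 0.9, 1.3], [3.8, 1.0, 1.3], [3.9, 1.0, 1.3], [3.8, 1.2, 1.4], [3.9, 1.3, 1.6], [3.9, 1.4, 1.7], [4.0, 1.5, 1.8]]
0 15 -1 [[3.8, 0.8, -2.0], [3.7, 0.9, -1.9], [3.8, 1.0, -1.8], [3.9, 1.0, -1.9], [3.8, 1.2, -1.7], [3.9, 1.3, -1.6], [3.9, 1.4, -1.4], [4.0, 1.5, -1.3]]
0 25 1 [[4.0, 0.5, 0.9], [3.9, 0.6, 1.1], [3.9, 0.7, 1.2], [4.1, 0.7, 1.0], [3.9, 0.9, 1.3], [3.9, 1.0, 1.5], [3.9, 1.2, 1.6], [3.9, 1.3, 1.7]]
0 25 -1 [[4.0, 0.5, -2.2], [3.9, 0.6, -2.0], [3.9, 0.7, -2.0], [4.1, 0.7, -2.1], [3.9, 0.9, -1.8], [3.9, 1.0, -1.7], [3.9, 1.2, -1.5], [3.9, 1.3, -1.4]]
0 35 1 [None, [4.2, 0.4, 0.8], [4.2, 0.5, 0.8], None, [4.1, 0.6, 1.1], [4.0, 0.7, 1.3], [3.9, 0.9, 1.5], [3.9, 1.0, 1.6]]
0 35 -1 [None, [4.2, 0.4, -2.4], [4.2, 0.5, -2.3], None, [4.1, 0.6, -2.1], [4.0, 0.7, -1.
[... 1743 characters left out ...]
, -1.5], [3.0, 0.9, -1.5], [3.1, 1.2, -1.6], [3.1, 1.5, -1.6], [3.2, 1.7, -1.6], [3.2, 1.8, -1.5]]
0.4 25 1 [[2.7, 0.4, 1.9], [2.8, 0.6, 1.8], [2.9, 0.6, 1.7], [3.0, 0.5, 1.7], [3.1, 0.8, 1.6], [3.1, 1.1, 1.6], [3.2, 1.3, 1.6], [3.2, 1.5, 1.6]]
0.4 25 -1 [[2.7, 0.4, -1.3], [2.8, 0.6, -1.4], [2.9, 0.6, -1.5], [3.0, 0.5, -1.5], [3.1, 0.8, -1.5], [3.1, 1.1, -1.6], [3.2, 1.3, -1.6], [3.2, 1.5, -1.6]]
0.4 35 1 [[2.1, 0.2, 2.5], [2.6, 0.3, 2.0], [2.8, 0.3, 1.8], [2.7, 0.2, 1.9], [3.0, 0.5, 1.6], [3.1, 0.7, 1.6], [3.2, 0.9, 1.6], [3.2, 1.2, 1.6]]
0.4 35 -1 [[2.1, 0.2, -0.7], [2.6, 0.3, -1.2], [2.8, 0.3, -1.3], [2.7, 0.2, -1.2], [3.0, 0.5, -1.5], [3.1, 0.7, -1.6], [3.2, 0.9, -1.6], [3.2, 1.2, -1.6]]
```

```bash
python3 - <<'E'
s=open('h.py').read()
s=s.replace("phi=np.pi/4","phi=np.deg2rad(25); DY=.2")
i=s.index("def rot"); j=s.index("def w(")
s=s[:i]+'''def rot(sg=1):
    c=psi+DY
    x=np.array([np.cos(phi)*np.cos(c),np.cos(phi)*np.sin(c),-np.sin(phi)]); y=sg*np.array([-np.sin(c),np.cos(c),0])
    return R.from_matrix(np.c_[x,y,np.cross(x,y)]).as_rotvec()
'''+s[j:]
# keep the fingertip centred on the lid's middle plane: TCP shifted along case y because of DY
s=s.replace("def w(p): return np.array([H[0]+ex[0]*p[0],H[1]+ex[1]*p[0],p[1]])","def w(p): return np.array([H[0]+ex[0]*p[0],H[1]+ex[1]*p[0],p[1]])")
open('h.py','w').write(s)
E
python3 - <<'E'
from h import *
manip.command_gripper(0.0,20); st()
p0=manip.get_position(); manip.servo_line([.25,.5,.5],rate=.3)
manip.move_to([.42,.2,.5],rot()); st(); print(np.round(manip.get_joint_positions(),2))
manip.servo_line(w(hook(1.66,s=.03,c=.08)),rate=.3); manip.hold(.3); st()
manip.servo_line(w(hook(1.66,s=.03,c=.012)),rate=.15); manip.hold(.3); st()
snap("a_side","side",(200,60,340,220),4); snap("a_scene","scene",(200,100,370,280),4); snap("a_wrist","wrist")
E
```

```text
t0.92 [0.1774 0.5993 0.2533] F [-0.1   0.12  0.38]
t3.29 [0.4202 0.2007 0.5001] F [ 0.4  -0.2   0.39]
[ 0.84 -0.3   2.21 -1.28  0.8   0.05]Traceback (most recent call last):
  File "<stdin>", line 5, in <module>
rig.IKError: the arm cannot follow that straight line within its joint ranges
```

```bash
python3 - <<'E'
from h import *
for p in [(-.2,.4),(-.12,.4),(-.08,.36),hook(1.66,s=.03,c=.08),under(.8),under(.1)]:
    q=manip.solve_ik(w(p),rot()); print(np.round(w(p),3),None if q is None else np.round(q,3).tolist())
E
```

```text
[0.46  0.113 0.4  ] [0.468, -0.196, 2.393, 4.422, 0.458, 0.542]
[0.538 0.096 0.4  ] [0.3, -0.064, 2.288, 4.126, 0.347, 0.753]
[0.577 0.087 0.36 ] [0.241, 0.082, 2.268, 3.778, 0.402, 1.085]
[0.721 0.055 0.336] [0.102, 0.321, 2.02, 3.467, 0.347, 1.315]
[0.528 0.098 0.199] [0.317, 0.499, 2.436, 3.52, 0.94, 1.487]
[0.476 0.11  0.089] [0.426, 0.912, 2.48, 3.551, 1.362, 1.68]
```

```bash
python3 - <<'E'
from h import *
q=np.array(manip.get_joint_positions()); q[3:]=[3.778,.402,1.085]
manip.set_joints(q); st()
manip.set_joints(manip.solve_ik(w((-.08,.37)),rot())); st()
manip.servo_line(w(hook(1.66,s=.03,c=.08)),rate=.25); manip.hold(.3); st()
manip.servo_line(w(hook(1.66,s=.03,c=.012)),rate=.15); manip.hold(.3); st()
print(np.round(manip.get_joint_positions(),2))
snap("a_side","side",(200,60,340,220),3.7); snap("a_scene","scene",(200,100,370,280),3.3); snap("a_wrist","wrist")
E
```

```text
t7.47 [0.3967 0.3644 0.6173] F [ 0.03  0.72 -0.12]
t9.00 [0.577  0.0877 0.3707] F [-0.03  0.38  0.5 ]
t10.06 [0.7203 0.0556 0.3364] F [-0.18 -0.59  0.1 ]
t10.96 [0.6934 0.0613 0.2753] F [ 0.55 -0.3  -0.03]
[0.12 0.4  2.11 3.4  0.52 1.4 ]
```

View pics/a_side.png

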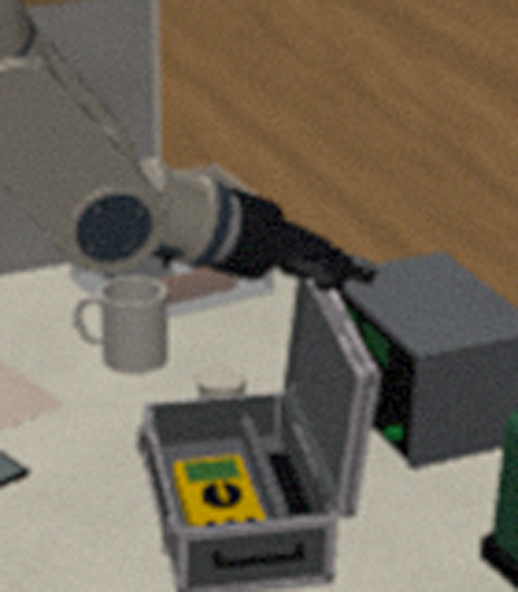

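View pics/a_scene.png

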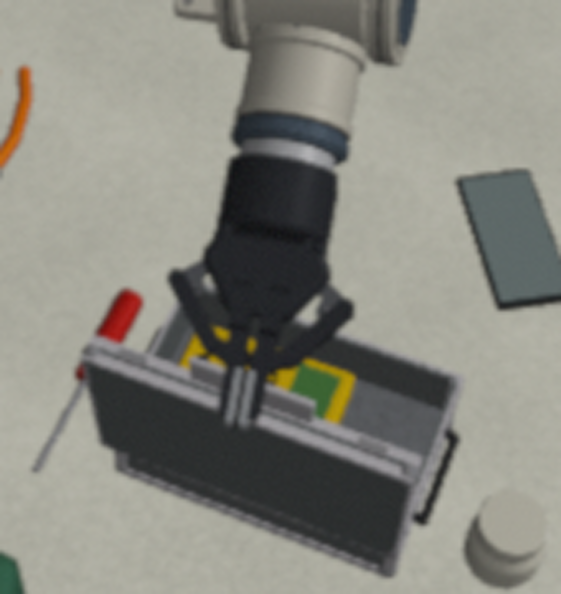

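View pics/a_wrist.png

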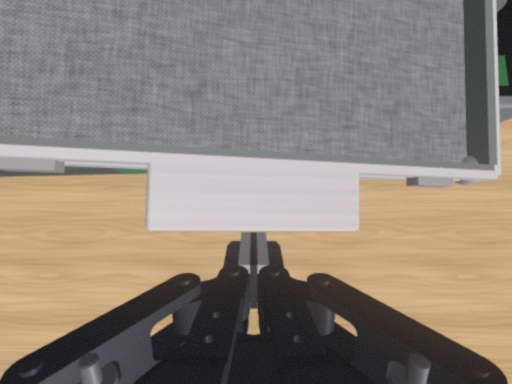

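The wrist view shows the finger over the tab: tab at columns 148–358, edge at row 230, finger centred at column 253. I'll start with a light pull.

```bash
python3 - <<'E'
from h import *
manip.servo_line(w(hook(1.66,s=.03,c=-.001)),rate=.06); manip.hold(.2); st()
for th in (1.62,1.58,1.54):
    manip.servo_line(w(hook(th,s=.03,c=-.004)),rate=.04); st()
snap("b_side","side",(200,60,340,220),3.7); snap("b_wrist","wrist")
E
```

```text
t11.68 [0.6876 0.0626 0.2625] F [ 0.12 -0.24  2.54]
t12.04 [0.6805 0.0642 0.2629] F [-0.24 -2.91  9.98]
t12.37 [0.6734 0.0658 0.2633] F [ 0.95 -2.21  9.63]
t12.69 [0.6664 0.0674 0.2634] F [-0.77 -1.12 11.62]
```

View pics/b_side.png

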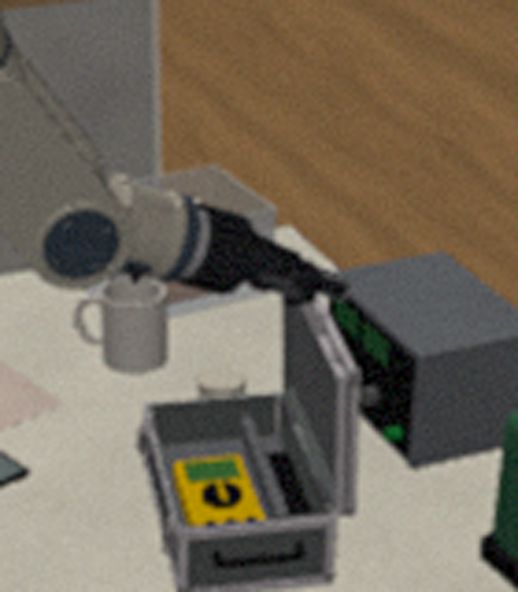

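View pics/b_wrist.png

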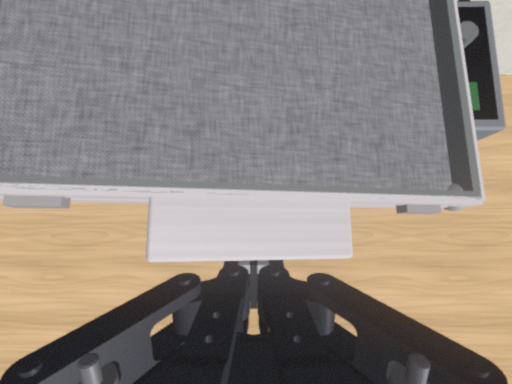

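The lid is following. The force is mostly vertical at about 11 N, so I'll ease up slightly and go on past the balance point.

```bash
python3 - <<'E'
from h import *
for th,c in ((1.50,-.0025),(1.46,-.0015),(1.42,-.0015),(1.38,-.0015)):
    manip.servo_line(w(hook(th,s=.03,c=c)),rate=.05); st()
snap("c_side","side",(200,60,340,220),3.7); snap("c_wrist","wrist")
E
```

```text
t13.07 [0.6592 0.069  0.2634] F [ 0.07 -0.84  7.34]
t13.36 [0.6519 0.0705 0.263 ] F [ 0.48 -0.5   6.08]
t13.65 [0.6448 0.0721 0.2622] F [-1.39 -0.42  4.98]
t13.94 [0.6377 0.0737 0.2611] F [-1.04  0.07  5.49]
```

View pics/c_side.png

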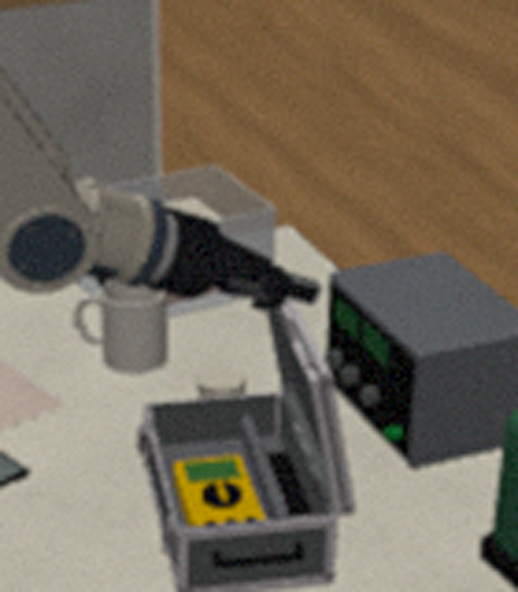

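View pics/c_wrist.png

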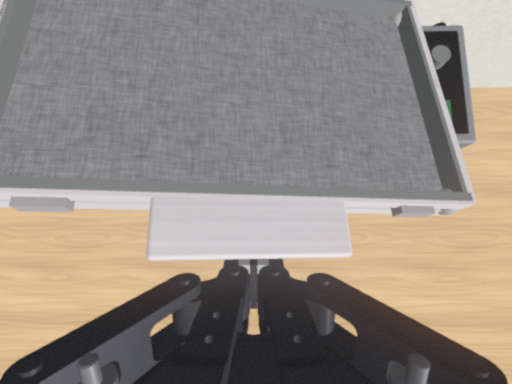

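```bash
python3 - <<'E'
from h import *
for th,c in ((1.33,-.0010),(1.27,-.0005)):
    manip.servo_line(w(hook(th,s=.03,c=c)),rate=.06); st()
manip.servo_line(w(hook(1.27,s=.00,c=.025)),rate=.25); st()
snap("d_side","side",(200,60,340,220),3.7); snap("d_wrist","wrist")
E
```

```text
t14.33 [0.6288 0.0755 0.2585] F [ 0.05  0.51 -0.65]
t14.66 [0.6198 0.0776 0.2572] F [ 0.01  1.87 -0.12]
t14.97 [0.6046 0.0812 0.2951] F [-0.58 -0.33 -0.03]
```

View pics/d_side.png

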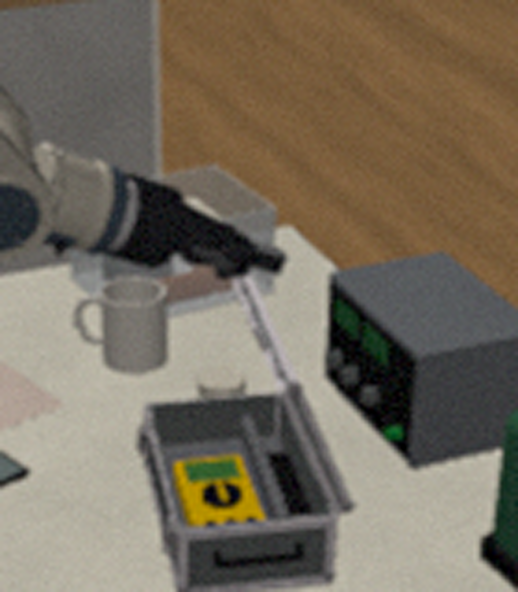

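View pics/d_wrist.png

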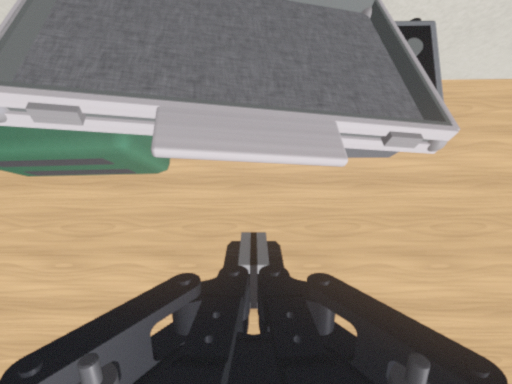

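```bash
python3 - <<'E'
from fit import *
x=[0.5818,0.0861,-0.2185]
for th in np.arange(.4,1.4,.1):
    p=proj("side",W(lid(.15,.01,-.12,th),x)); print(round(th,1),np.round((p-[200,60])*3.7))
E
```

```text
0.4 [194. 464.]
0.5 [202. 451.]
0.6 [211. 439.]
0.7 [222. 428.]
0.8 [234. 417.]
0.9 [247. 407.]
1.0 [262. 398.]
1.1 [276. 390.]
1.2 [292. 384.]
1.3 [308. 379.]
```

The lid is falling freely at about 1.17 rad. I'll move the finger ahead of it and down.

```bash
python3 - <<'E'
from h import *
manip.servo_line(w((-.155,.272)),rate=.33); st()
snap("e_side","side",(200,60,340,220),3.7)
E
```

```text
t15.53 [0.503  0.1038 0.2709] F [ 0.45 -0.72  0.39]
```

View pics/e_side.png

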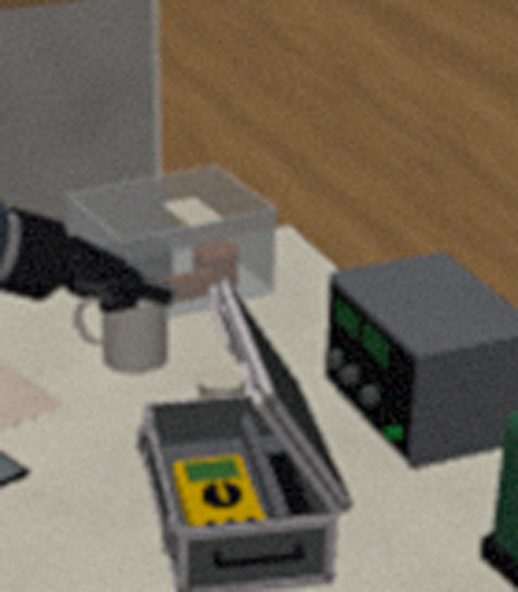

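```bash
python3 - <<'E'
from h import *
manip.servo_line(w(under(.55,s=.012)),rate=.33); st()
snap("f_side","side",(200,60,340,220),3.7); st()
E
```

```text
t16.15 [0.4942 0.1054 0.1668] F [ 0.53 -0.44 -0.2 ]
t16.20 [0.4944 0.1056 0.1679] F [0.43 0.3  0.62]
```

View pics/f_side.png

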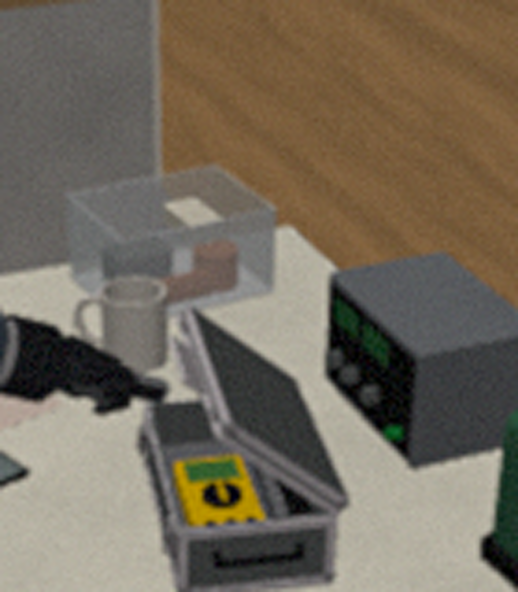

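```bash
python3 - <<'E'
from h import *
manip.servo_line(w(under(.53,s=.02)),rate=.04); st()
for i in range(4): manip.hold(.1); st()
snap("g_side","side",(200,60,340,220),3.7); snap("g_wrist","wrist")
E
```

```text
t16.56 [0.4991 0.1045 0.1614] F [-0.4   0.52 -1.7 ]
t16.66 [0.4989 0.1045 0.1612] F [-0.1  -0.5  -2.52]
t16.76 [0.4987 0.1045 0.161 ] F [-0.51  1.01 -2.74]
t16.86 [0.4987 0.1045 0.1609] F [-0.03  0.23 -1.71]
t16.96 [0.4987 0.1046 0.1608] F [ 0.21 -0.28 -1.3 ]
```

View pics/g_side.png

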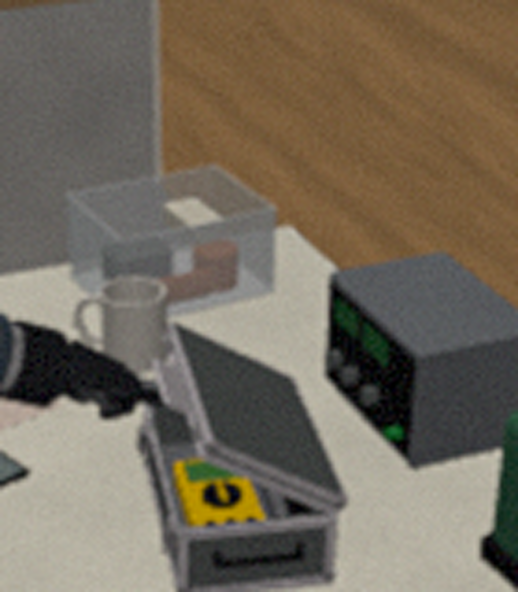

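View pics/g_wrist.png

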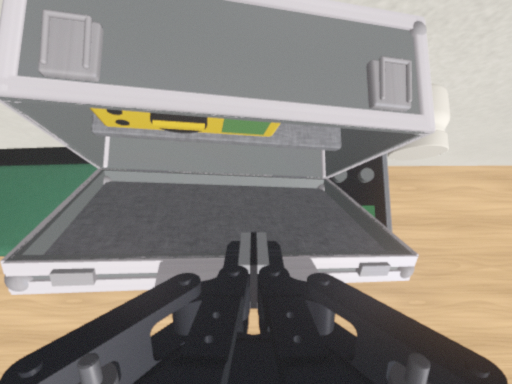

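Caught: the lid rests on the finger at about 0.54 rad with about 2 N downward. Now I'll lower it.

```bash
python3 - <<'E'
from h import *
for th in (.45,.36,.28,.2,.13,.08):
    manip.servo_line(w(under(th,s=.018)),rate=.035); st()
manip.hold(.2); st()
snap("i_side","side",(200,60,340,220),3.7); snap("i_wrist","wrist")
E
```

```text
t17.62 [0.4901 0.1063 0.1486] F [-1.05  0.61 -1.1 ]
t18.23 [0.4842 0.1077 0.1341] F [-0.32 -0.21 -1.95]
t18.79 [0.4798 0.1087 0.1205] F [-1.3  -0.47 -1.73]
t19.35 [0.4765 0.1094 0.1067] F [-1.09 -0.52 -0.92]
t19.86 [0.4745 0.1099 0.0944] F [-0.66  0.2  -2.34]
t20.27 [0.4736 0.1101 0.0855] F [-0.73  0.33 -1.36]
t20.47 [0.4737 0.11   0.086 ] F [-1.21  0.55 -1.69]
```

View pics/i_side.png

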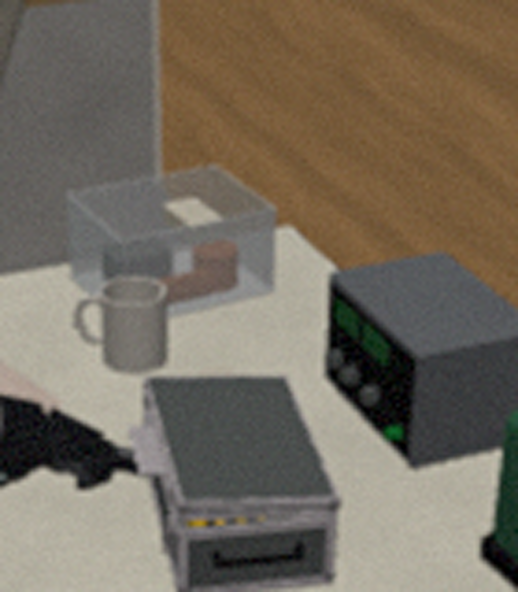

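View pics/i_wrist.png

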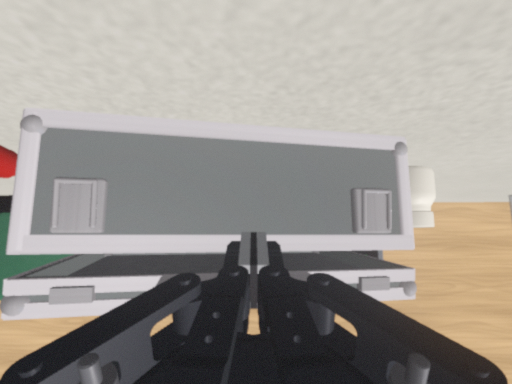

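```bash
python3 - <<'E'
from h import *
for d in (.004,.008,.012,.016,.020,.024):
    manip.servo_line(w(under(.08,s=.018)-[0,d]),rate=.015); st()
manip.hold(.3); st()
snap("j_side","side",(200,60,340,220),3.7); snap("j_wrist","wrist")
E
```

```text
t20.98 [0.4736 0.1101 0.0817] F [-2.45  0.48 -1.81]
t21.40 [0.4736 0.1101 0.0777] F [-3.04  1.2  -1.6 ]
t21.82 [0.4737 0.11   0.0738] F [-3.15  0.42 -1.7 ]
t22.23 [0.4742 0.1101 0.0701] F [-0.17  0.97  0.58]
t22.65 [0.4737 0.11   0.0658] F [-0.02  0.71 -0.61]
t23.07 [0.4737 0.11   0.0618] F [ 0.46 -0.16  0.38]
t23.37 [0.4737 0.11   0.062 ] F [-0.17 -0.22  0.38]
```

View pics/j_side.png

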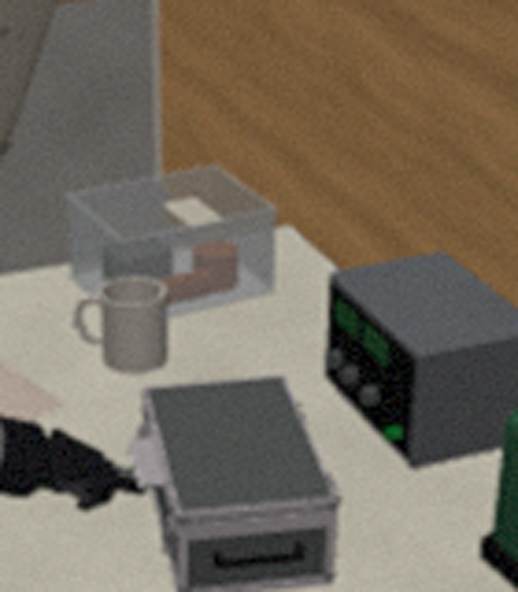

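View pics/j_wrist.png

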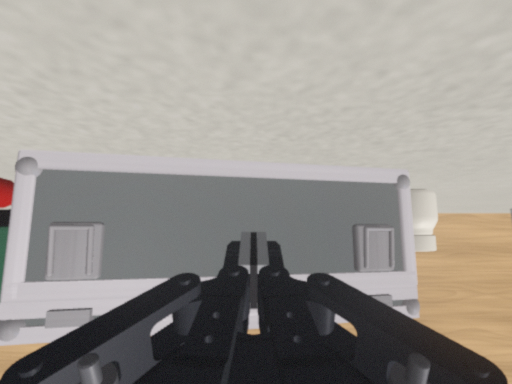

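The lid looks shut and the finger reads no load. I'll withdraw straight back along the finger and check.

```bash
python3 - <<'E'
from h import *
p=np.array(manip.get_position()); x=R.from_rotvec(manip.get_ee_rot()).as_matrix()[:,0]
for d in (.09,.08,.07,.06,.05):
    try: manip.servo_line(p-d*x,rate=.06); print(d); break
    except manip.IKError as e: print(d,e)
st(); manip.hold(.5); st()
snap("k_side","side",(200,60,340,220),3.7); snap("k_scene","scene"); snap("k_sidefull")
E
```

```text
0.09 the arm cannot follow that straight line within its joint ranges
0.08 the arm cannot follow that straight line within its joint ranges
0.07 the arm cannot follow that straight line within its joint ranges
0.06
t24.62 [0.4197 0.1112 0.0873] F [-0.81  0.65 -0.88]
t25.12 [0.4194 0.111  0.0873] F [-0.97  1.2  -0.55]
```

View pics/k_side.png

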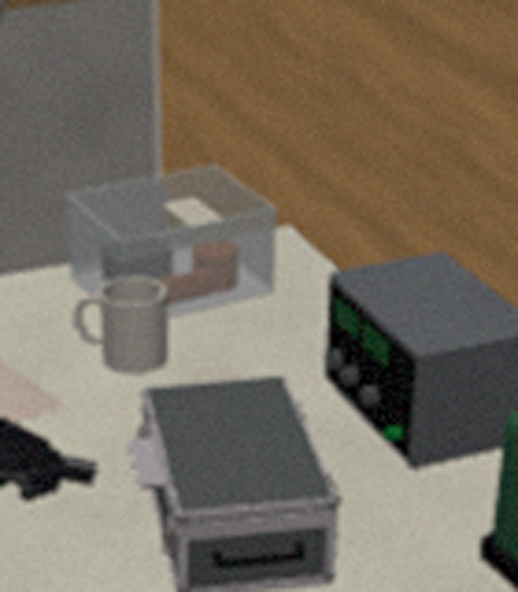

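View pics/k_scene.png

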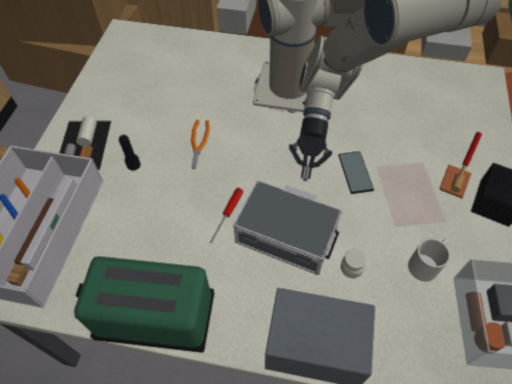

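The lid is shut, and there is a gap between the finger and the tab. The jar (354,262), screwdriver, phone, pliers, torch and mug are at the same pixels as at the start.

```bash
python3 - <<'E'
from h import *
print(manip.sign_off()); st()
E
```

```text
the job is handed in; nothing more can be done
None
the job is handed in; nothing more can be done
```

The case is shut and the job is handed in, about 25 s into the 48 s allowed. The sign-off reports no verdict.

- **Tipping:** I drew the lid forward with the closed fingers hooked over the tab. The finger pressed down with up to about 12 N (limit 25 N), because the lid was partly dragged by friction. I eased it to about 5 N. The lid then fell on its own, with the wrist force at noise level and the side images showing it at about 1.17, 0.96 and 0.67 rad.
- **Catch and lowering:** The finger caught the tab at about 0.54 rad with a load of about 2 N and held it for roughly 0.4 s. I then lowered it at 0.035 m/s and finished at 0.015 m/s. The load dropped to zero as the lid seated.
- **Last checks:** The final images show the lid flush and the finger well clear of the tab. The jar, screwdriver, pliers, phone, torch and mug are where they started.
- **Not fully confirmed:** I could not see the meter once the lid was shut, but nothing went into the case. Lid angles are read from images only. The last force readings, taken clear of everything, were still up to about 1 N per axis, which I took as sensor noise.

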